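# Unlock the swing press and brush its bed clear

## Robot

A 6-joint arm with a two-finger parallel gripper is mounted at the origin on a cart in front of the work surface, level with it; the furniture and walls round the work are solid. World frame = base frame: x ahead of the robot, y to its left, z up, the work surface at z = 0. Lengths are in m, angles in rad, forces in N, time in s.
With the tool pointing down it reaches from about 0.325 to 0.9 m from the base axis. Payload 6.1 kg.
Tool frame: the origin (TCP) lies on the centre line of the jaws, within the pads' length; the fingertips stand 11 mm ahead of it and the grasp point (between the pads) lies 8 mm behind it; z points along the fingers, y is the line along which they close (so a half turn about z gives the same grasp; the last joint's range is limited). The gripper opens to 87 mm and grips with 3 to 60 N. Pads are 19 mm wide; open, the fingers measure 117 mm over their backs; the gripper's body (75 mm by 190 mm) begins 51 mm behind the grasp point.
Start: joints at [1.054, 0.22, 1.526, -0, 1.395, -0.126], TCP at [0.238, 0.578, 0.234] pointing down, gripper open.
Joint ranges: [-2.98, 2.98], [-0.91, 2.08], [0.09, 2.57], [-1.24, 4.39], [0.2, 2.65], [-2.68, 2.68]. Speed limits (rad/s): [2.57, 2.57, 3.01, 3.14, 3.14, 3.14].

## Interface

Orientations are given as a rotation vector (axis times angle).
In Python, from station import env gives the robot as it stands. The module is installed in compiled form; this text tells all that it offers.
- The arm moves only by the shell command python3 -m inch 'ROWS' [FORCE]. ROWS is text: rows parted by semicolons, each of 5 numbers parted by spaces: the finger opening in cm, from 0 to 8.7, then the shift along the tool's x, y, z in cm, then the turn about the tool's z in rad. In form: claw dx dy dz roll; .... A call has 1 to 8 rows; each row is the pose to reach, as a shift and turn from the pose commanded when the call began, along the tool's axes at that moment; what a row does not reach only later rows make up. A row lasts 1/10 s, in which the tool goes at most 50 mm and 8.59 degrees, less where a joint would pass 70% of its speed; a pose out of reach is approached as far as the arm can. A call with a gripper value outside its range is refused whole. The fingers move at their own pace and stop on an object; FORCE is the grip in N (left out, the last holds). Time passes only in rows, so rows that repeat a pose let the fingers close. It gives the time, the measured TCP pose, the force, the opening and the grip force at its end, in the units of the state.
- env.sense(): the state, without advancing time (a new reading comes with each control period).
- env.camera(name): name is "scene" or "top" or "wrist"; returns a dict with "color" (420x560x3 uint8, red, green, blue), "vfov" (degrees; the focal length in pixels is half the picture's height over the tangent of half this angle, whatever the lens; pixels are square), "cx", "cy" (the principal point, pixels), "D" ([k1, k2, p1, p2, k3] as OpenCV has them; the pictures are not rectified), "R" (3x3) and "t" (3): a world point X has camera coordinates R X + t; the wrist camera has in their place "tool_from_camera" (4x4, takes a point from camera to tool coordinates, whose origin is the TCP and whose axes are the flange's). Camera axes: x right, y down, z forward; pixel columns grow to the right and rows downward; lengths in m; the calibration is good to about 2 mm. A picture is of the moment at which its call begins: read the wrist's pose just before it. There is no depth.
- env.job_done(): hands the job in; it is judged then, once.
The state is a dict: "clock": time; "joint_positions": joint angles; "dq": joint speeds; "joint_torque": joint torques, N m; "position": TCP position; "eef_rot": TCP orientation; "force": force on the tool from outside, world axes, zero at the start; "torque": the same for the moment, N m; "opening": finger opening in m; "gripper_force": force on a finger pad.
Only numpy, scipy, OpenCV 4.12 (cv2) and the standard library are available. Lean on these libraries where they do the work, as an engineer would, in place of code of your own. Each camera call takes 0.05 s, during which the arm holds its last target. There are 200 camera calls.

## Task

Clear the bed of the small swing press: draw its lock bar fully out to the left, then swing the arm with the press head forward and round to its stop on the right. With the wooden block brush, sweep the three broken stone pieces off the bed into the catch tray at its left, never touching them with the gripper. Then set the brush down flat on its bristles on the bench top, leaving the lock bar out, the arm aside and the other loose things where they were.

Things in the scene. Friction and masses are not known exactly. Their poses are not given: they have to be found in the camera images.
- swing_press: Grey fixture fixed on the bench, 140 x 230 mm: raised bed, pillar, lock post, catch tray. Origin: on the bench under the bed; x points to the rear, y to its left, z up; numbers in mm in this frame. Bed: x -50 to 50, y -65 to 55, top z 50, no rim. Pillar (24 wide) at x 66, y -85. Lock post: x 53 to 79, y 33 to 63, up to z 105. Tray: x -56 to 56, y 56 to 120, rim z 34.
- bed_centre (a point): Centre of the bed's flat top, 50 mm over the bench; axes as swing_press. The bed measures 100 (x) by 120 (y) mm; with the arm swung aside nothing stands above it or its front and left edges.
- tray_floor (a point): Centre of the catch tray's inner floor, 3 mm over the bench; axes as swing_press. Inside 106 (x) by 58 (y) mm, rim 31 mm above this point.
- swing_arm (a joint): Angle of the swing arm about its upright pillar, rad: 0 = over the bed, pointing to press +y; grows counter-clockwise from above as its end swings forward (press -x) and round to the right; stop at 2.0. Stays where left (about 1.5 N at the handle). Locked within 0.03 while the lock bar's tongue is in its end fork.
- pillar_top (a point): On the pillar's axis, 116 mm over the bench, top of the arm's hub (42 mm diameter); axes as swing_press; the arm turns about the vertical through it. The arm is 30 mm wide, z 92 to 106 mm, and reaches 111 mm from this axis; a bracket carries the round press head (38 mm diameter, underside 28 mm over the bed) 64 mm in front of the arm.
- handle_grip (a point): Grip point of the arm's handle: black, upright, round, 14 to 17 mm in diameter, from 112 to 145 mm above the bench, 80 mm from the pillar axis; the point is on its axis 130 mm above the bench and moves with the arm.
- lock_bar (a joint): Travel of the lock bar, m: 0 = tongue fully in the arm's fork, grows as the bar is drawn to the press's +y (left), stop at 0.025. From 0.014 on the tongue is out of the fork. It stays where left (friction about 2 N).
- lock_knob (a point): Grip point of the lock bar's knob: dark steel, upright, round, 17 mm in diameter from 122 to 138 mm above the bench (narrower neck down to 109, 20 mm flange below); the point is on its axis 130 mm above the bench and moves with the bar. With the bar in, it stands 57 mm left of the arm's handle.
- brush: Block brush, 34 x 104 x 56 mm, 90 g, standing on its bristles. Origin: centre of its underside; its y runs along it, z up; alike both ways round. Stiff rigid black bristles: 28 x 98 mm, z 0 to 22. Wooden back over them: 34 x 104, z 22 to 32. Upright wooden grip rib on the middle of the back: 18 wide (x) with flat sides, 70 long (y), z 32 to 56.
- stone_1: Broken stone piece, grey, 21 mm across and 17 mm high, 30 g, lying on the press's bed. Origin: centre of its underside.
- stone_2: Broken stone piece, grey, 20 mm across and 15 mm high, 30 g, lying on the press's bed. Origin: centre of its underside.
- stone_3: Broken stone piece, grey, 21 mm across and 18 mm high, 30 g, lying on the press's bed. Origin: centre of its underside.
- press_unit: Fixed tall grey box with a display behind the work: x -138 to 138, y -149 to 142 mm about its origin (on the bench under it; x to the rear), 277 mm high, two columns further back. Right of it a tall white loading frame, its body from x -170, y -370 rightward (same frame), 0.2 m high, crossbeam at 0.6 m; lever towards the robot at y -0.5 m. Keep the gripper and wrist clear.
- marker: Bystander: white marker pen with black cap, 17 x 135 x 16 mm, lying beside the brush; long along its y.
- spanner: Bystander: small steel spanner, 21 x 139 x 6 mm, lying beside the brush; long along its y.
- timer: Bystander: white bench timer with red keys, 60 x 60 x 18 mm, lying between the tools and the press.
- beaker: Bystander: clear beaker, 65 mm diameter, 83 mm high, standing behind the tools.
- tape_roll: Bystander: black roll of tape, 62 x 60 x 19 mm, lying behind the press.
- weight: Bystander: slotted black weight, 62 x 62 x 14 mm, lying in front of the press, to its right.

How it is judged:
On the way, in this order (a step that is already met when the one before it is completed fails the run):
1. the lock bar is drawn out while the arm is still over the bed (value of joint lock_bar above 0.019 m and value of joint swing_arm below 0.2 rad), for 0.1 s.
2. the swing arm is swung aside to its stop (value of joint swing_arm above 1.75 rad and value of joint lock_bar above 0.019 m), for 0.1 s.
3. the brush is held over the bed (value of joint swing_arm above 1.75 rad and contact force between the fingers and brush above 0.5 N and height (world z) of brush above 0.045 m and horizontal distance between brush and bed_centre below 0.16 m), for 0.1 s.
4. all three stones are swept into the tray (x of stone_1 in the frame of tray_floor between -0.056 and 0.056 m and y of stone_1 in the frame of tray_floor between -0.031 and 0.031 m and z of each of stone_1, stone_2, stone_3 in the frame of tray_floor below 0.032 m and x of stone_2 in the frame of tray_floor between -0.056 and 0.056 m and y of stone_2 in the frame of tray_floor between -0.031 and 0.031 m and x of stone_3 in the frame of tray_floor between -0.056 and 0.056 m and y of stone_3 in the frame of tray_floor between -0.031 and 0.031 m), for 0.2 s.
At the end, for the whole second after the job is handed in: The lock bar is out by more than 19 mm, the arm stands beyond 1.75 rad (stop 2.0), all three stones rest inside the tray, and the brush rests flat on its bristles on the bench (origin under 12 mm up, tilted less than 0.12 rad) (all of step 2 and all of step 4 and height (world z) of brush below 0.012 m and angle between brush's own z axis and vertical below 0.12 rad and linear speed of brush below 0.02 m/s and linear speed of each of stone_1, stone_2, stone_3 below 0.03 m/s); the robot touches nothing.
It fails at once if a stone is touched by the gripper (contact force between any of the fingers, the arm and stone_1 above 0.3 N or contact force between any of the fingers, the arm and stone_2 above 0.3 N or contact force between any of the fingers, the arm and stone_3 above 0.3 N).
It fails at once if the arm is forced past the engaged lock (value of joint swing_arm above 0.12 rad and value of joint lock_bar below 0.008 m).
It fails at once if another loose thing is moved more than 25 mm (distance of any of marker, spanner, timer, beaker, tape_roll, weight from where it was at the start of the episode above 0.025 m).
It also fails if it takes over 72 s, if anything falls off the work surface, if the arm or the gripper's body presses on something with over 40 N, if the wrist force passes 120 N, or if a joint passes its speed limit or range.

## Working session

There is one attempt and no reset: what is moved stays moved. The work goes in short steps, Python scripts to look and compute and a shell command to move; the robot and the scene stay as the last step left them, time stands still between calls to the robot, and variables do not carry over. Pictures are saved under pics/ and viewed, at most 11 in all, crops included, and the job is handed in when it is done.

```bash
mkdir -p pics
cat > h.py <<'E'
import numpy as np, cv2
from station import env
from scipy.spatial.transform import Rotation as Rn
def snap(n,f=None):
    s=env.sense(); c=env.camera(n)
    if f: cv2.imwrite('pics/'+f,c['color'][:,:,::-1])
    K=cam(c); 
    if n=='wrist':
        T=np.eye(4);T[:3,:3]=Rn.from_rotvec(s['eef_rot']).as_matrix();T[:3,3]=s['position']
        M=T@np.array(c['tool_from_camera']); R=M[:3,:3].T; t=-R@M[:3,3]
    else: R=np.array(c['R']);t=np.array(c['t'])
    np.savez('pics/'+n,K=K,D=np.array(c['D']),R=R,t=t,img=c['color']); return c['color']
def cam(c):
    h=c['color'].shape[0]; f=h/2/np.tan(np.radians(c['vfov'])/2)
    return np.array([[f,0,c['cx']],[0,f,c['cy']],[0,0,1.]])
def ray(n,uv):
    d=np.load('pics/'+n+'.npz'); p=cv2.undistortPoints(np.array([[uv]],float),d['K'],d['D'])[0,0]
    r=d['R'].T@np.array([p[0],p[1],1]); return -d['R'].T@d['t'], r/np.linalg.norm(r)
def at(n,uv,z):
    o,r=ray(n,uv); return np.round(o+r*(z-o[2])/r[2],4)
def proj(n,X):
    d=np.load('pics/'+n+'.npz'); return np.round(cv2.projectPoints(np.array(X,float).reshape(-1,1,3),cv2.Rodrigues(d['R'])[0],d['t'],d['K'],d['D'])[0][:,0],1)
E
python3 - <<'E'
from h import *
a=snap('top','top.png');b=snap('scene','scene.png');
for n in('top','scene'):
    d=np.load(f'pics/{n}.npz');print(n,-d['R'].T@d['t'],d['D'])
s=env.sense();print(s['clock'],s['position'],s['eef_rot'],Rn.from_rotvec(s['eef_rot']).as_matrix().round(3))
E
```

```text
top [0.46795233 0.12513101 1.04075976] [0.02218445 0.         0.         0.         0.        ]
scene [-0.03943675 -0.31058971  0.85199833] [0.00891072 0.         0.         0.         0.        ]
0.1 [0.23780598 0.57741006 0.23255556] [-6.09816242e-01 -3.08132464e+00  2.57320613e-03] [[-0.925  0.381 -0.001]
 [ 0.381  0.925 -0.002]
 [ 0.    -0.002 -1.   ]]
```

View pics/top.png

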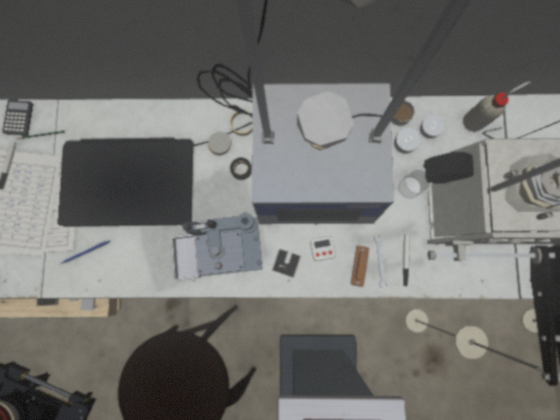

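View pics/scene.png

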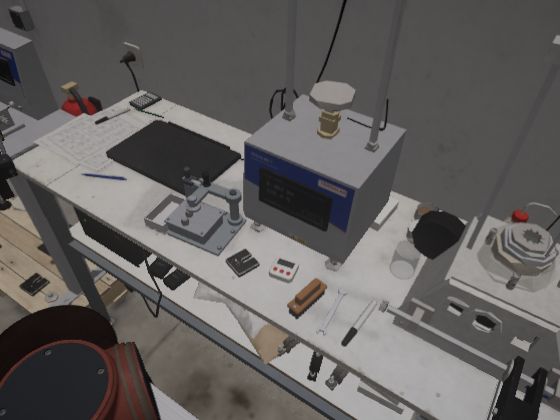

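The top view shows the press around (217,250), with its tray at the left at (185,257). The brush is at (360,266) and the timer at (322,248). Next I'll zoom in on the press and brush in both views.

Run:
```python
from h import *
a=np.load('pics/top.npz')['img'][205:295,165:275,::-1];b=np.load('pics/scene.npz')['img'][155:260,135:255,::-1]
A=cv2.resize(a,(480,393),interpolation=3);B=cv2.resize(b,(480,420),interpolation=3)[:393]
c=np.load('pics/top.npz')['img'][225:295,265:420,::-1]
C=cv2.resize(c,(440,199),interpolation=3)
o=np.zeros((593,800,3),np.uint8);o[:393,:400]=cv2.resize(A,(400,327))[:327].shape[0] and 0
o[:327,:400]=cv2.resize(a,(400,327),interpolation=3);o[:350,400:]=cv2.resize(b,(400,350),interpolation=3);o[360:559,:440]=C
cv2.imwrite('pics/crop.png',o)
for uv in[(217,250),(176,277),(261,269),(360,266),(0,380)]:print(uv,at('top',uv,0.0))
img=np.load('pics/top.npz')['img'];h=cv2.cvtColor(img,cv2.COLOR_RGB2HSV)
m=((h[...,0]<15)&(h[...,1]>100)&(h[...,2]>50)).astype(np.uint8);m[:, :345]=0;m[:,375:]=0;m[:235]=0;m[295:]=0
q=cv2.findContours(m,0,2)[0];q=max(q,key=cv2.contourArea);print(cv2.minAreaRect(q));bx=cv2.boxPoints(cv2.minAreaRect(q))
print([at('top',p,.032) for p in bx])
print([at('top',p,.0) for p in [(176,277),(261,269)]],proj('top',[[0,0,0],[.3,0,0],[.238,.578,.23]]))
```

```text
(217, 250) [0.524  0.3234 0.    ]
(176, 277) [0.4522 0.4313 0.    ]
(261, 269) [0.4733 0.2042 0.    ]
(360, 266) [ 0.4815 -0.0593  0.    ]
(0, 380) [0.1926 0.8718 0.    ]
((361.3199768066406, 266.2599792480469), (5.798276424407959, 35.49676513671875), 8.130102157592773)
[array([ 0.4369, -0.042 ,  0.032 ]), array([ 0.5267, -0.0574,  0.032 ]), array([ 0.5245, -0.0721,  0.032 ]), array([ 0.4349, -0.0565,  0.032 ])]
[array([0.4522, 0.4313, 0.    ]), array([0.4733, 0.2042, 0.    ])] [[341.9 463.5]
 [339.1 336.7]
 [ 63.9 387.9]]
```

View pics/crop.png

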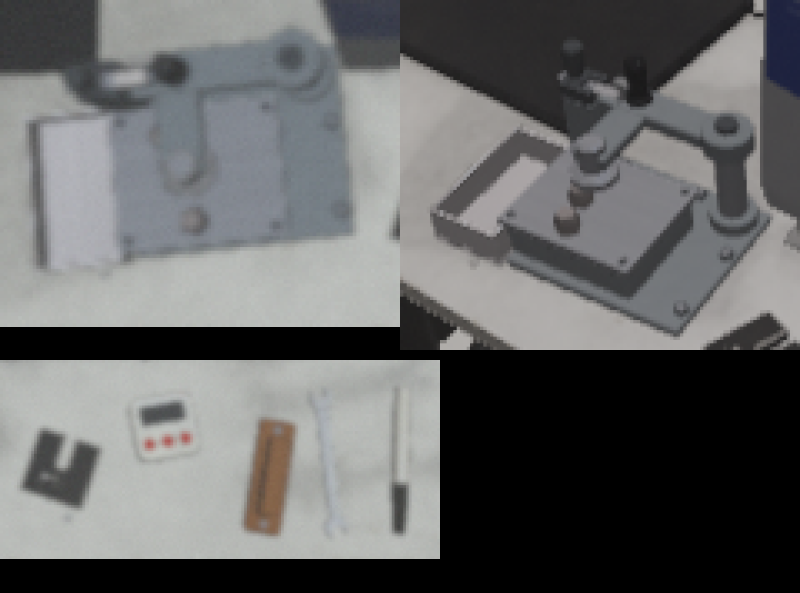

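The crop shows the hub at (293,50), the arm handle at (171,70) and the lock knob at about (83,85). The tray is at the left, and the stones are near (193,222), under the head. The brush lies with its long side nearly along world x.

Run:
```python
from h import *
s=400/110
T=lambda x,y:(165+(x+.5)/s-.5,205+(y+.5)/s-.5)
S=lambda x,y:(135+(x-400+.5)/(400/120)-.5,155+(y+.5)/(350/105)-.5)
P=dict(hub=(T(293,48),.116),handle=(T(172,68),.145),bfl=(T(128,256),.05),bfr=(T(283,242),.05),brl_scr=(T(120,122),.05),trayFL=(T(45,268),.034),trayRL=(T(33,122),.034),baseFR=(T(353,235),.008))
F=dict(hub=(66,-85),handle=(66,-5),bfl=(-50,55),bfr=(-50,-65),trayFL=(-56,120),trayRL=(56,120))
W={k:at('top',*v) for k,v in P.items()}
for k in W:print(k,W[k])
W['hs']=at('scene',S(636,62),.145);W['ks']=at('scene',S(572,46),.138);W['hubs']=at('scene',S(726,122),.116)
print(W['hs'],W['ks'],W['hubs'])
A=[];B=[]
for k in F:A.append(np.array(F[k])/1000);B.append(W[k][:2])
for k,f in(('hs',(66,-5)),('ks',(66,52)),('hubs',(66,-85))):A.append(np.array(f)/1000);B.append(W[k][:2])
A=np.array(A);B=np.array(B);a=A-A.mean(0);b=B-B.mean(0)
th=np.arctan2((a[:,0]*b[:,1]-a[:,1]*b[:,0]).sum(),(a*b).sum())
R=np.array([[np.cos(th),-np.sin(th)],[np.sin(th),np.cos(th)]]);t=B.mean(0)-R@A.mean(0)
print('yaw',th,'origin',t);print(((A@R.T+t-B)*1000).round(1))
g=lambda x,y:(R@[x/1000,y/1000]+t).round(4)
print('knob',g(66,52),'handle',g(66,-5),'pillar',g(66,-85))
```

```text
hub [0.5954 0.2347 0.116 ]
handle [0.5785 0.3092 0.145 ]
bfl [0.4579 0.356  0.05  ]
bfr [0.4675 0.2475 0.05  ]
brl_scr [0.5518 0.3647 0.05  ]
trayFL [0.4493 0.4185 0.034 ]
trayRL [0.5532 0.4315 0.034 ]
baseFR [0.4726 0.2017 0.008 ]
[0.5812 0.3112 0.145 ] [0.5742 0.3706 0.138 ] [0.5907 0.2347 0.116 ]
yaw 0.11717331483263696 origin [0.51460016 0.30952346]
[[-5.3 -1.9]
 [ 2.2  3.1]
 [ 0.6  2.3]
 [ 5.  -8.4]
 [-4.3  3.7]
 [ 3.   3.7]
 [-0.5  1.1]
 [-0.1 -1.7]
 [-0.6 -1.9]]
knob [0.5741 0.3689] handle [0.5807 0.3123] pillar [0.5901 0.2328]
```

```bash
python3 -m inch '4.5 -38 -6.4 0 -0.51;4.5 -38 -6.4 0 -0.51;4.5 -38 -6.4 0 -0.51;4.5 -38 -6.4 0 -0.51;4.5 -38 -6.4 0 -0.51;4.5 -38 -6.4 0 -0.51;4.5 -38 -6.4 0 -0.51;4.5 -38 -6.4 0 -0.51'; python3 -m inch '4.5 0 0 0 0;4.5 0 0 0 0;4.5 0 0 0 0'
python3 - <<'E'
from h import *
snap('wrist','w1.png');s=env.sense();print(s['clock'],s['position'],Rn.from_rotvec(s['eef_rot']).as_matrix().round(3))
print(proj('wrist',[[.574,.369,.138],[.5807,.3123,.145],[.59,.233,.116]]))
E
```

```text
clock: 0.9
position: [0.5668, 0.3719, 0.2329]
eef_rot: [0.186, -3.136, 0.001]
force: [0.8, 0.5, 0.4]
opening: 0.0457
gripper_force: 0.0
clock: 1.2
position: [0.564, 0.3745, 0.233]
eef_rot: [0.188, -3.135, 0.0]
force: [0.3, -0.7, -0.3]
opening: 0.045
gripper_force: 0.0
1.25 [0.56377391 0.37486715 0.23321757] [[-0.993 -0.12  -0.001]
 [-0.12   0.993 -0.   ]
 [ 0.001  0.    -1.   ]]
[[272.2 228.4]
 [206.2 230.7]
 [132.3 220.7]]
```

View pics/w1.png

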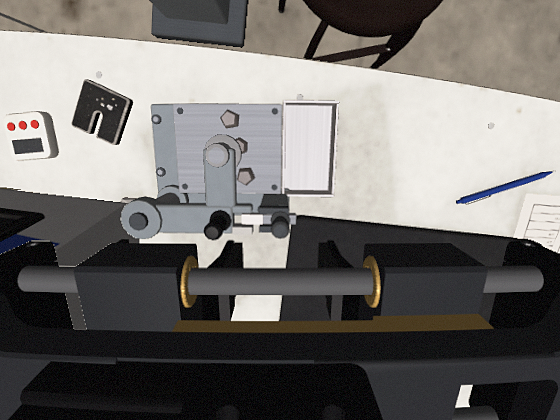

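The wrist view shows the knob top at about (281,229) and the handle top at about (214,230). The hub is at (141,217). The bed corners are (152,104), (282,104) and (282,196), and three stones are visible at (230,119), (240,146) and (246,176).

```bash
cat >> h.py <<'E'
def tool(X):
    s=env.sense();return ((Rn.from_rotvec(s['eef_rot']).as_matrix().T@(np.array(X)-s['position']))*100).round(2)
E
python3 - <<'E'
from h import *
P=dict(knob=((281,229),.138),handle=((214,230),.145),hub=((141,217),.116),trayFL=((339,102),.034),trayRL=((334,196),.034),bfr=((174,104),.05),bfl=((283,104),.05))
F=dict(knob=(66,52),handle=(66,-5),hub=(66,-85),trayFL=(-56,120),trayRL=(56,120),bfl=(-50,55))
W={k:at('wrist',*v) for k,v in P.items()}
for k in W:print(k,W[k],tool(W[k]))
for i,p in enumerate([(230,119),(240,146),(246,176)]):print('stone',at('wrist',p,.06))
A=np.array([F[k] for k in F])/1000;B=np.array([W[k][:2] for k in F])
a=A-A.mean(0);b=B-B.mean(0)
th=np.arctan2((a[:,0]*b[:,1]-a[:,1]*b[:,0]).sum(),(a*b).sum())
R=np.array([[np.cos(th),-np.sin(th)],[np.sin(th),np.cos(th)]]);t=B.mean(0)-R@A.mean(0)
print('yaw',th,'origin',t);print(((A@R.T+t-B)*1000).round(1))
g=lambda x,y:(R@[x/1000,y/1000]+t).round(4)
print('knob',g(66,52),'handle',g(66,-5),'pillar',g(66,-85))
E
```

```text
knob [0.5736 0.3768 0.138 ] [-1.01  0.07  9.52]
handle [0.5793 0.319  0.145 ] [-0.88 -5.73  8.82]
hub [0.5852 0.2417 0.116 ] [ -0.53 -13.48  11.72]
trayFL [0.4488 0.4284 0.034 ] [10.75  6.7  19.93]
trayRL [0.5574 0.4406 0.034 ] [-0.18  6.6  19.92]
bfr [0.474 0.247 0.05 ] [ 10.43 -11.61  18.33]
bfl [0.4605 0.3654 0.05  ] [10.35  0.3  18.33]
stone [0.4832 0.3112 0.06  ]
stone [0.5102 0.3243 0.06  ]
stone [0.5421 0.3339 0.06  ]
yaw 0.09914042154356857 origin [0.51382735 0.31691887]
[[ 0.8 -1.6]
 [ 0.7 -0.5]
 [ 2.7 -2.8]
 [-2.6  2.4]
 [ 0.3  1.3]
 [-1.9  1.3]]
knob [0.5744 0.3752] handle [0.58   0.3185] pillar [0.5879 0.2389]
```

```bash
python3 -m inch '4.5 -1 0 0 0;4.5 -1 0 4 0;4.5 -1 0 8 0;4.5 -1 0 11 0;4.5 -1 0 11 0;1 -1 0 11 0;1 -1 0 11 0;1 -1 0 11 0' 20;python3 -m inch '1 0 0 0 0;1 0 0 0 0;1 0 0 0 0'
```

```text
clock: 2.05
position: [0.576, 0.3758, 0.1257]
eef_rot: [-0.187, 3.133, 0.002]
force: [0.5, 0.1, 0.2]
opening: 0.0286
gripper_force: 0.0
clock: 2.35
position: [0.5755, 0.3755, 0.1247]
eef_rot: [-0.187, 3.134, 0.001]
force: [-1.0, 1.0, 4.0]
opening: 0.0157
gripper_force: 20.0
```

```bash
python3 -m inch '1 0 0.5 0 0;1 0 1 0 0;1 0 1.5 0 0;1 0 2 0 0;1 0 2.5 0 0;1 0 2.8 0 0;1 0 2.8 0 0;1 0 2.8 0 0' 20
```

```text
clock: 3.15
position: [0.573, 0.3988, 0.1246]
eef_rot: [-0.185, 3.136, -0.011]
force: [0.0, -14.1, 10.1]
opening: 0.0162
gripper_force: 20.0
```

```bash
python3 -m inch '4.5 0 -0.4 0 0;4.5 0 -0.4 0 0;4.5 0 -0.4 0 0;4.5 0 -0.4 -3 0;4.5 0 -0.4 -6 0;4.5 0 -4 -6 0;4.5 0.2 -8.3 -6 0;4.5 0.2 -8.3 -6 0';python3 - <<'E'
from h import *
im=snap('wrist');s=env.sense();print(s['position'])
cv2.imwrite('pics/w2.png',im[60:320,80:420,::-1])
print(proj('wrist',[[.58,.3185,.145],[.5715,.40,.138]]))
E
```

```text
clock: 3.95
position: [0.5799, 0.3166, 0.1833]
eef_rot: [0.183, -3.136, 0.003]
force: [0.2, -0.8, -0.7]
opening: 0.0448
gripper_force: 0.0
[0.57966006 0.31867052 0.18334738]
[[282.6 241.4]
 [396.  239.2]]
```

View pics/w2.png

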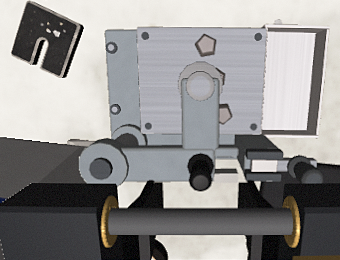

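The handle top is at about (281,240), as predicted. The knob top is near (385,231), and the tongue looks clear of the fork.

```bash
python3 - <<'E'
from h import *
h=at('wrist',(281,240),.145)
for u in((384,230),(388,233)):
    k=at('wrist',u,.138);print(h,k,np.linalg.norm((k-h)[:2]))
E
python3 -m inch '4.5 0 0 2 0;4.5 0 0 4 0;4.5 0 0 6 0;4.5 0 0 6 0;1 0 0 6 0;1 0 0 6 0;1 0 0 6 0;1 0 0 6 0' 15;python3 -m inch '1 0 0 0 0;1 0 0 0 0'
```

```text
[0.5791 0.3173 0.145 ] [0.5656 0.3898 0.138 ] 0.07374618634207461
[0.5791 0.3173 0.145 ] [0.5675 0.3931 0.138 ] 0.07668246214096151
clock: 4.8
position: [0.5804, 0.3196, 0.1249]
eef_rot: [-0.188, 3.134, -0.003]
force: [0.6, -13.0, 5.2]
opening: 0.0207
gripper_force: 6.4
clock: 5.0
position: [0.5808, 0.3167, 0.1249]
eef_rot: [-0.186, 3.135, -0.009]
force: [-0.5, -12.8, 5.1]
opening: 0.0148
gripper_force: 14.9
```

```bash
python3 -m inch '1 1.04 -0.07 0 0;1 2.06 -0.27 0 0;1 3.04 -0.6 0 0;1 3.98 -1.06 0 0;1 4.84 -1.63 0 0;1 5.63 -2.31 0 0;1 6.32 -3.09 0 0;1 6.9 -3.95 0 0' 15
```

```text
clock: 5.8
position: [0.5161, 0.2736, 0.1249]
eef_rot: [-0.187, 3.134, 0.004]
force: [-0.5, 4.9, 5.3]
opening: 0.0152
gripper_force: 14.9
```

```bash
python3 -m inch '1 0.47 -0.93 0 0;1 0.81 -1.91 0 0;1 1.02 -2.93 0 0;1 1.1 -3.96 0 0;1 1.04 -5 0 0;1 0.85 -6.02 0 0;1 0.53 -7.01 0 0;1 0.27 -7.6 0 0' 15;python3 -m inch '1 0 0 0 0;1 0 0 0 0'
```

```text
clock: 6.6
position: [0.5212, 0.1968, 0.1238]
eef_rot: [0.187, -3.134, -0.001]
force: [-4.8, 2.0, 4.5]
opening: 0.015
gripper_force: 14.9
clock: 6.8
position: [0.5217, 0.1962, 0.1238]
eef_rot: [0.187, -3.135, 0.002]
force: [-3.3, -2.8, 5.3]
opening: 0.0149
gripper_force: 14.9
```

```bash
python3 -m inch '4.5 0 0 0 0;4.5 0 0 0 0;4.5 0 0 0 0;4.5 0 0 -3 0;4.5 0 0 -6 0;4.5 0 0 -8 0;6 3 -2 -10 0;6 4 -6 -10 0' ;python3 - <<'E'
from h import *
im=snap('wrist');s=env.sense();print(s['position'])
cv2.imwrite('pics/w3.png',im[:,:,::-1])
E
python3 -m inch '6 5 -10 0 0;6 5 -15 0 0;6 3 -19 0 0;6 3 -19 0 0;6 3 -19 0 0;6 3 -19 0 0'
```

```text
clock: 7.6
position: [0.4896, 0.1341, 0.2263]
eef_rot: [-0.193, 3.132, 0.002]
force: [2.1, -0.7, 0.0]
opening: 0.0539
gripper_force: 0.0
[0.4890855  0.12787766 0.22481968]
clock: 8.25
position: [0.4822, -0.0603, 0.2231]
eef_rot: [0.182, -3.136, -0.001]
force: [0.3, 0.4, 0.4]
opening: 0.0598
gripper_force: 0.0
```

View pics/w3.png

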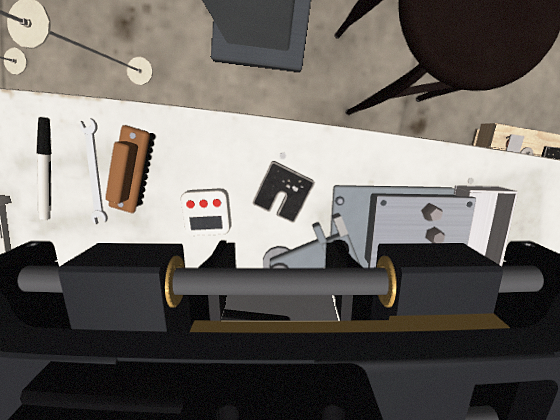

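Run:
```python
from h import *
im=snap('wrist');s=env.sense();print(s['position'])
cv2.imwrite('pics/w4.png',im[:,:,::-1])
```

```text
[ 0.48212061 -0.05920952  0.22313202]
```

View pics/w4.png

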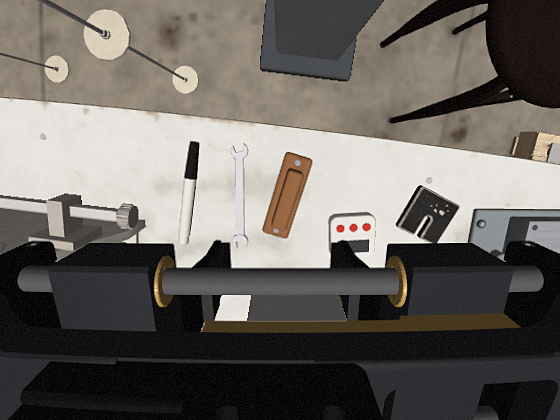

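The brush back has corners (287,151), (312,157), (288,238) and (263,232), with the rib centred near (287,195). The spanner is at (239,195) and the timer at (352,232). In w3 the arm stands aside, and two stones are on the bed at (432,213) and (436,238).

Run:
```python
from h import *
im=np.load('pics/wrist.npz')['img'];h=cv2.cvtColor(im,cv2.COLOR_RGB2HSV)
m=((h[...,0]<18)&(h[...,1]>90)&(h[...,2]>40)).astype(np.uint8);m[:140]=0;m[250:]=0;m[:,:250]=0;m[:,320:]=0
m=cv2.morphologyEx(m,3,np.ones((5,5)))
q=max(cv2.findContours(m,0,2)[0],key=cv2.contourArea);r=cv2.minAreaRect(q);print(r)
b=np.array([at('wrist',p,.034) for p in cv2.boxPoints(r)]);print(b,[np.linalg.norm(b[i]-b[i-1]) for i in range(4)])
c=b.mean(0);print(c)
e=max(((b[i]-b[i-1]) for i in range(4)),key=np.linalg.norm);e=e*np.sign(e[0]);yaw=np.degrees(np.arctan2(e[1],e[0]));print('long yaw',yaw)
s=env.sense();Rm=Rn.from_rotvec(s['eef_rot']).as_matrix();ty=np.degrees(np.arctan2(Rm[1,1],Rm[0,1]));print('tool y yaw',ty,'roll needed',-np.radians(yaw+90-ty))
print(tool([c[0],c[1],.046]))
```

```text
((286.04998779296875, 194.84999084472656), (27.828041076660156, 83.80034637451172), 18.434947967529297)
[[ 0.5272 -0.0799  0.034 ]
 [ 0.4283 -0.0593  0.034 ]
 [ 0.4346 -0.0278  0.034 ]
 [ 0.5348 -0.0463  0.034 ]] [np.float64(0.03444880259167219), np.float64(0.10102262122910886), np.float64(0.03212382293563454), np.float64(0.10189352285596967)]
[ 0.481225 -0.053325  0.034   ]
long yaw -10.460759809774094
tool y yaw 96.76851523703442 roll needed 0.30070757729850867
[1.000e-02 5.800e-01 1.771e+01]
```

```bash
python3 -m inch '5 0 0.6 0 0.15;5 0 0.6 0 0.3;5 0 0.6 4 0.3;5 0 0.6 8 0.3;5 0 0.6 12 0.3;5 0 0.6 15.5 0.3;5 0 0.6 17.5 0.3;5 0 0.6 17.5 0.3' 25;python3 -m inch '1 0 0 0 0;1 0 0 0 0;1 0 0 0 0;1 0 0 0 0;1 0 0 0 0;1 0 0 0 0'
```

```text
clock: 9.1
position: [0.4784, -0.0508, 0.0452]
eef_rot: [-0.279, -3.122, -0.002]
force: [-0.5, 0.5, -0.1]
opening: 0.05
gripper_force: 0.0
clock: 9.7
position: [0.4821, -0.0537, 0.0492]
eef_rot: [0.284, 3.128, -0.0]
force: [0.3, 0.5, 3.6]
opening: 0.0179
gripper_force: 25.0
```

```bash
python3 -m inch '1 0 0 -3 0;1 0 0 -7 0;1 0 0 -12 0;1 0 0 -17 0;1 1 4 -18.5 -0.1;1 1.5 9 -18.5 -0.2;1 2 14 -18.5 -0.29;1 2.5 19 -18.5 -0.29';python3 -m inch '1 0 4 0 0;1 0 8 0 0;1 0 12 0 0;1 0 13.5 0 0;1 0 13.5 0 0;1 0 13.5 0 0;1 0 13.5 0 0'
python3 - <<'E'
from h import *
snap('top');s=env.sense();im=snap('wrist')
cv2.imwrite('pics/w5.png',im[:,:,::-1]);print(s['position'],Rn.from_rotvec(s['eef_rot']).as_matrix().round(3))
E
```

```text
clock: 10.5
position: [0.4909, 0.1387, 0.2338]
eef_rot: [-0.174, 3.136, -0.0]
force: [1.1, -0.6, -0.3]
opening: 0.0178
gripper_force: 24.9
clock: 11.2
position: [0.4767, 0.27, 0.2334]
eef_rot: [0.169, -3.137, 0.001]
force: [-0.2, -0.7, -1.4]
opening: 0.0177
gripper_force: 24.9
[0.47670213 0.26994325 0.23343553] [[-0.994 -0.107 -0.   ]
 [-0.107  0.994 -0.001]
 [ 0.    -0.001 -1.   ]]
```

View pics/w5.png

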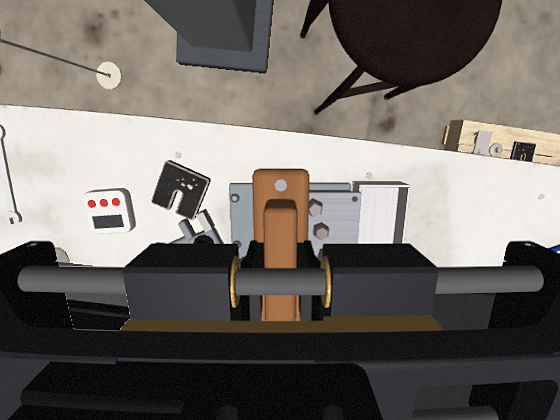

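The brush is held squarely, its front end at (281,170). The bed's front-left corner is at (361,191) and the tray's front-left corner at (410,183). Stones show at (315,206) and (321,231).

Run:
```python
from h import *
z=env.sense()['position'][2]
for n,p,h in[('bfl',(361,191),.05),('trayFL',(410,182),.034),('s1',(315,206),.06),('s2',(321,231),.06),('brush L',(308,171),z-.0165),('brush R',(254,171),z-.0165)]:
    X=at('wrist',p,h);print(n,X,tool(X))
# expected
y=.107;R=np.array([[np.cos(y),-np.sin(y)],[np.sin(y),np.cos(y)]])
for n,p in[('bfl',(-50,55)),('trayFL',(-56,120))]:print(n,R@np.array(p)/1000+[.5145,.315])
print(proj('wrist',[[*(R@[.066,.077]+[.5145,.315]),.138]]))
```

```text
bfl [0.4589 0.3634 0.05  ] [ 0.78  9.48 18.35]
trayFL [0.4436 0.4265 0.034 ] [ 1.62 15.92 19.95]
s1 [0.4804 0.3108 0.06  ] [-0.8   4.02 17.35]
s2 [0.5095 0.322  0.06  ] [-3.81  4.82 17.35]
brush L [0.4243 0.2806 0.217 ] [5.1  1.62 1.65]
brush R [0.4277 0.2498 0.217 ] [ 5.1  -1.48  1.65]
bfl [0.45891218 0.36434566]
trayFL [0.44600475 0.42833314]
[[398.1 322.9]]
```

```bash
python3 -m inch '1 -3.8 -0.4 0 0;1 -3.8 -0.4 0 0;1 -3.8 -0.4 4 0;1 -3.8 -0.4 8 0;1 -3.8 -0.4 11 0;1 -3.8 -0.4 12.5 0;1 -3.8 -0.4 13.2 0;1 -3.8 -0.4 13.2 0';python3 -m inch '1 0 0 0 0';python3 - <<'E'
from h import *
s=env.sense();print(s['position'],s['force'])
snap('wrist');s=env.sense();print(s['position'],s['force'])
E
```

```text
clock: 12.1
position: [0.5148, 0.2712, 0.1017]
eef_rot: [0.171, -3.137, 0.0]
force: [0.6, -0.1, -1.4]
opening: 0.0175
gripper_force: 24.9
clock: 12.2
position: [0.5159, 0.2718, 0.1034]
eef_rot: [-0.171, 3.134, 0.001]
force: [0.7, 0.7, -1.6]
opening: 0.0179
gripper_force: 24.9
[0.51590917 0.27182578 0.10342404] [ 0.6938059   0.65051942 -1.58464414]
[0.51604657 0.27196472 0.10365934] [ 0.28168848  0.32686914 -1.30860076]
```

```bash
python3 -m inch '1 0 0 0.2 0;1 0 0.8 0.2 0;1 0 1.6 0.2 0;1 0 2.4 0.2 0;1 0 3.2 0.2 0;1 0 4 0.2 0;1 0 4.7 0.2 0;1 0 5.4 0.2 0' ;python3 -m inch '1 0 0.6 0 0;1 0 1.2 0 0;1 0 1.8 0 0;1 0 2.4 0 0;1 0 3.0 0 0;1 0 3.6 0 0;1 0 4.2 0 0;1 0 4.8 0 0';python3 -m inch '1 0 0.4 0 0;1 0 0.8 0 0;1 0 0.8 0 0;1 0 -3 -1 0;1 0 -7 -5 0;1 0 -9 -8 0;1 0 -9 -8 0'
python3 - <<'E'
from h import *
snap('top');im=snap('wrist');a=im[120:300,200:480,::-1];t=np.load('pics/top.npz')['img'][205:295,165:275,::-1]
o=np.zeros((560,800,3),np.uint8);o[:360,:560]=cv2.resize(a,(560,360),interpolation=3);o[360:,:245]=cv2.resize(t,(245,200),interpolation=3);cv2.imwrite('pics/w6.png',o)
print(env.sense()['position'])
E
```

```text
clock: 13.05
position: [0.5086, 0.3258, 0.0995]
eef_rot: [0.172, -3.137, 0.0]
force: [0.7, -1.2, -0.9]
opening: 0.0179
gripper_force: 24.9
clock: 13.85
position: [0.5034, 0.3734, 0.0995]
eef_rot: [0.171, -3.137, -0.0]
force: [0.5, -0.1, -0.4]
opening: 0.0177
gripper_force: 24.9
clock: 14.55
position: [0.5172, 0.2818, 0.1857]
eef_rot: [-0.166, 3.128, 0.003]
force: [0.9, 1.5, -0.2]
opening: 0.0177
gripper_force: 24.9
[0.51417608 0.28315923 0.18073568]
```

View pics/w6.png

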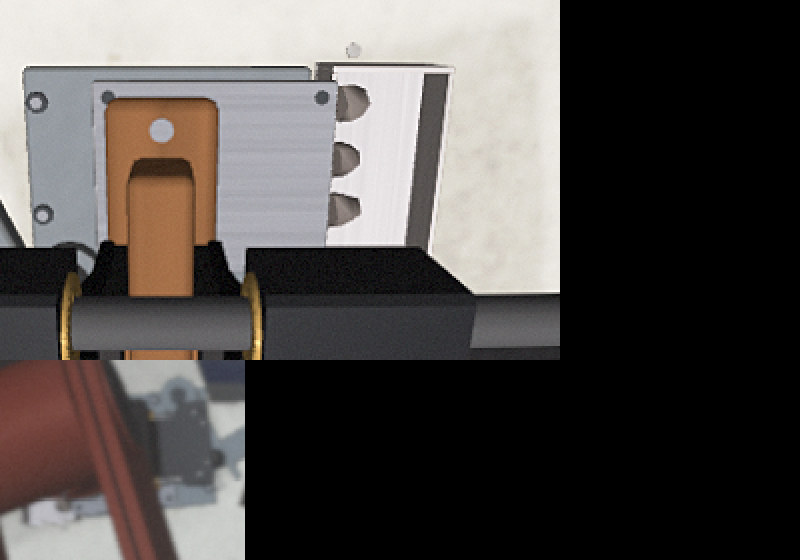

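All three stones lie in the tray by its inner wall, at crop (350,103), (347,158) and (344,208), and the bed is clear. The brush goes back to its old spot.

```bash
python3 -m inch '1 0 0 -3 0;1 0 0 -5.5 0;1 1.5 -5 -5.5 0;1 3 -10 -5.5 0;1 4 -15 -5.5 0.1;1 5 -20 -5.5 0.2;1 6 -25 -5.5 0.29;1 6.9 -30 -5.5 0.29';python3 -m inch '1 0 -3 0 0;1 0 -3 0 0;1 0 -3 0 0;1 0 -3 0 0'
python3 - <<'E'
from h import *
im=snap('wrist','w7.png');P=[]
for i in range(5):
    P.append(env.sense()['position']);env.camera('wrist')
p=np.mean(P,0);print(p,np.std(P,0),tool([.482,-.0537,.0487]),Rn.from_rotvec(env.sense()['eef_rot']).as_matrix().round(3))
E
```

```text
clock: 15.45
position: [0.4767, -0.0148, 0.2327]
eef_rot: [-0.285, -3.126, -0.001]
force: [1.8, -0.6, -1.0]
opening: 0.0176
gripper_force: 24.9
clock: 15.85
position: [0.4724, -0.0423, 0.2336]
eef_rot: [-0.281, -3.127, -0.001]
force: [-0.0, 0.7, -0.9]
opening: 0.0177
gripper_force: 24.9
[ 0.47262836 -0.04237849  0.23414633] [6.05330122e-05 1.88389641e-04 2.21216874e-04] [-1.11 -0.9  18.58] [[-0.984  0.178 -0.   ]
 [ 0.178  0.984  0.   ]
 [ 0.     0.    -1.   ]]
```

View pics/w7.png

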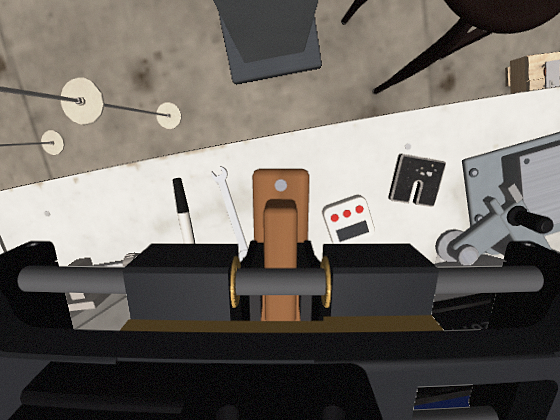

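The brush is over its old spot, clear between the spanner (225,210) and the timer (347,220).

```bash
python3 -m inch '1 -1.1 -0.9 3 0;1 -1.1 -0.9 7 0;1 -1.1 -0.9 11 0;1 -1.1 -0.9 15 0;1 -1.1 -0.9 17 0;1 -1.1 -0.9 18 0;1 -1.1 -0.9 18.4 0;1 -1.1 -0.9 18.4 0';python3 -m inch '1 0 0 0 0;1 0 0 0 0'
```

```text
clock: 16.95
position: [0.4824, -0.0546, 0.0511]
eef_rot: [0.283, 3.128, -0.0]
force: [-1.2, -0.3, -0.9]
opening: 0.0179
gripper_force: 24.9
clock: 17.15
position: [0.483, -0.0548, 0.052]
eef_rot: [0.283, 3.126, -0.001]
force: [0.1, 0.3, -1.7]
opening: 0.0175
gripper_force: 24.9
```

```bash
python3 -m inch '1 0 0 0.1 0;1 0 0 0.2 0;1 0 0 0.2 0';python3 -m inch '1 0 0 0.1 0;1 0 0 0.2 0;1 0 0 0.2 0'
```

```text
clock: 17.45
position: [0.4823, -0.0546, 0.0492]
eef_rot: [0.284, 3.128, -0.0]
force: [-1.1, 1.1, 3.3]
opening: 0.0178
gripper_force: 25.0
clock: 17.75
position: [0.4824, -0.0543, 0.049]
eef_rot: [0.283, 3.129, 0.001]
force: [-8.8, 4.5, 21.5]
opening: 0.0176
gripper_force: 25.0
```

Contact with the bench is firm, so I'll back off slightly, release and rise.

```bash
python3 -m inch '1 0 0 -0.2 0;1 0 0 -0.2 0;4.5 0 0 -0.2 0;4.5 0 0 -0.2 0;4.5 0 0 -0.2 0;4.5 0 0 -4 0;4.5 0 0 -9 0;4.5 0 0 -14 0';python3 -m inch '4.5 -0.8 17 -5 0;4.5 -0.8 17 -5 0;4.5 -0.8 17 -5 0;4.5 -0.8 17 -5 0;4.5 -0.8 17 -5 0;4.5 -0.8 17 -5 0'
python3 - <<'E'
from h import *
im=snap('wrist');snap('scene');b=np.load('pics/scene.npz')['img'][:,:,::-1]
o=np.zeros((600,800,3),np.uint8);o[:315,:700]=cv2.resize(im[85:300,:,::-1],(700,315));o[320:,:]=cv2.resize(b[150:350,100:500],(800,400))[:280];cv2.imwrite('pics/w8.png',o)
E
```

```text
clock: 18.55
position: [0.4808, -0.0543, 0.1871]
eef_rot: [-0.284, -3.126, -0.001]
force: [1.7, -0.6, -1.2]
opening: 0.0446
gripper_force: 0.0
clock: 19.15
position: [0.5199, 0.1114, 0.236]
eef_rot: [-0.281, -3.128, 0.001]
force: [0.4, 0.7, -0.5]
opening: 0.0449
gripper_force: 0.0
```

View pics/w8.png

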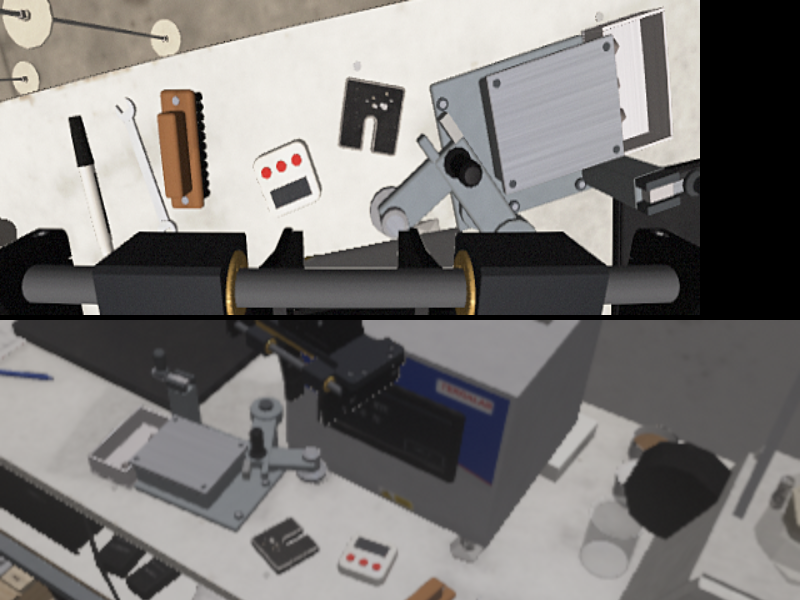

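The brush stands flat on its bristles at (182,150), the bed is empty and the stones are in the tray. The lock bar is out, the arm is aside, and the gripper is touching nothing.

```bash
python3 -c "
from station import env
print(env.job_done())"
```

```text
the job is handed in; nothing more can be done
None
```

I handed the job in at about 19 s on the robot clock, and the last pictures show it done: lock bar out, arm at its stop, all three stones in the tray, brush flat on its bristles, and the loose things in view where they were. The hand-in returned no verdict.

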